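# Level the portion scale and keep its foot pressed

## Robot

A 6-joint arm with a two-finger parallel gripper is mounted at the origin on a cart in front of the work surface, level with it; the furniture and walls round the work are solid. World frame = base frame: x ahead of the robot, y to its left, z up, the work surface at z = 0. Lengths are in m, angles in rad, forces in N, time in s.
With the tool pointing down it reaches from about 0.3 to 0.825 m from the base axis. Payload 5.4 kg.
Tool frame: the origin (TCP) lies at the very end of the fingers, on their centre line; the grasp point (between the pads) lies 19 mm behind it; z points along the fingers, x is the direction in which the jaws open and shut, and the axes are right-handed (so a half turn about z gives the same grasp; the last joint's range is limited). The gripper opens to 92 mm and grips with 3 to 60 N. Pads are 20 mm wide; open, the fingers measure 128 mm over their backs; the gripper's body (75 mm by 189 mm) begins 69 mm behind the grasp point.
Start: joints at [0.991, 0.158, 1.597, -0, 1.386, -0.21], TCP at [0.208, 0.536, 0.215] pointing down, gripper open.
Joint ranges: [-2.91, 2.91], [-0.94, 2.29], [0.18, 2.7], [-1.29, 4.43], [0.17, 2.64], [-3, 3]. Speed limits (rad/s): [2.57, 2.57, 3.14, 3.14, 3.14, 3.14].

## Interface

Orientations are given as a rotation vector (axis times angle).
In Python, from workcell import bot gives the robot as it stands. Calls block until the motion is done:
- bot.goto(position, orientation): joint-space move of the TCP to a pose.
- bot.line_to(position, rot=None, max_speed=0.15): straight line of the TCP; rot=None keeps the orientation; max_speed is the mean speed in m/s.
- bot.set_joints(angles): joint-space move.
- bot.set_gripper(opening, newtons=None): opening from 0.0 (shut) to 1.0 (fully open); newtons is the grip in N (None keeps the last); returns when the fingers have stopped.
- bot.hold(seconds).
- bot.inverse_kinematics(position, orientation): joint angles nearest the present ones, or None.
- bot.read_camera(name): name is "scene" or "top" or "wrist"; returns a dict with "pixels" (384x512x3 uint8, blue, green, red), "fx", "fy", "cx", "cy" (pixels), "k1" (the pictures are not rectified: a ray, as slopes to the right and down, at radius r is drawn at 1 + k1 r^2 times it, then the intrinsics apply), "R" (3x3) and "t" (3): a world point X has camera coordinates R X + t. Camera axes: x right, y down, z forward; pixel columns grow to the right and rows downward; lengths in m; the calibration is good to about 2 mm. A picture is of the moment at which its call begins. There is no depth.
A pose or a line that the arm cannot do raises bot.MotionError and nothing moves.
- bot.job_done(): hands the job in, once; it reports no verdict.
Readings, each from a call of its own:
- bot.current_clock(): time.
- bot.current_joints(): joint angles.
- bot.current_joint_vel(): joint speeds.
- bot.current_effort(): joint torques, N m.
- bot.current_ee_pos(): TCP position.
- bot.current_tool_rot(): TCP orientation.
- bot.current_contact_force(): force on the tool from outside, world axes, zero at the start.
- bot.current_ft_torque(): the same for the moment, N m.
- bot.current_opening(): opening from 0.0 (shut) to 1.0 (fully open).
Only numpy, scipy, OpenCV 4.12 (cv2) and the standard library are available. Lean on these libraries where they do the work, as an engineer would, in place of code of your own. Each camera call takes 0.05 s, during which the arm holds its last target. There are 200 camera calls.

## Task

Press the scale's fold-down spirit level shut until it snaps down flat and stays. Then level the scale with the red wing knob of its levelling foot: press the knob fully down on its spring and turn it until the bubble rests between the two black lines with the knob pressed down. Finish while still holding the knob pressed down with the bubble centred, so that the foot can be locked - do not let go - and leave the tray, sandwich, bottles and timer where they are.

Things in the scene. Friction and masses are not known exactly. Their poses are not given: they have to be found in the camera images.
- scale: white portion scale on a fixed grey frame; housing 230 (x) x 240 (y) mm, top 62 mm above the worktop, tipping a few degrees sideways on the frame; the levelling foot's column stands at its right. Origin: middle of the frame's underside; x to the scale's back (steel weighing plate), -x to its front (black display strip), y to its left, z up
- level_flap (a joint): fold-down spirit level: blue flap 66 mm deep, 130 wide (y), 6 thick, on the front half of the scale, hinged along y at its far edge. Opening angle, rad: 0 = flat, shut; about 0.9 = open, front edge up. Detent: above about 0.4 it springs back open (about 10 N at the pad pushes it down), below it snaps shut and stays
- flap_hinge (a point): point on the flap's hinge axis (along its y) at mid width, about 66 mm above the worktop; its axes turn with the flap
- press_pad (a point): middle of the black-ribbed thumb pad on the flap's upper face, 50 mm from the hinge axis (pad: 38 to 66 mm, clear of the vial) and 3 mm above the flap's mid plane; moves with the flap; z = normal of the upper face
- vial_centre (a point): on top of the green tubular vial (86 mm long, 18 across, along the flap's y, 21 mm from the hinge axis), midway between its two black lines
- bubble (a joint): place of the white bubble (16 mm long) along the vial, m: 0 = midway between the black lines, + = to the scale's left (y), - = towards the knob; range +-0.03. The lines' inner edges are 26 mm apart: the bubble is wholly between them within 5 mm of 0. It runs to the high end and settles in about 1.5 s
- foot_knob: wing knob: black disc 50 mm across, 8 thick, with a red upright bar 44 long (knob x), 16 wide (knob y), 8 to 33 mm above the origin. Origin: centre of the disc's underside, about 70 mm above the worktop when up (tips a little with the scale), at x -20, y -175 mm from the scale's origin. Turns about the vertical, up to 2.4 rad either way from the bar lying along the scale's x; friction 0.05 N m
- knob_grip (a point): on the knob's axis, 24 mm above its origin: middle of the bar at a height to grip. Turning the knob clockwise seen from above sends the bubble towards the knob (-), about 20 mm per rad; counter-clockwise sends it away (+). With the knob down, 0.4 to 1.3 rad is needed
- foot_plunger (a joint): how far the knob is pressed down on its spring, m: 0 = up, 0.006 = down on its stop. About 4 N to start, 8 N fully down; springs up when let go. Pressing it down moves the bubble about 5.5 mm away from the knob (+), letting it up moves it back, so the level counts only with the knob down
- tray: dark brown food tray, 153x151x51 mm, loose; origin at the centre of its underside. Bystander
- sandwich: sandwich half standing in the tray, 86x40x62 mm, loose; origin at the centre of its underside. Bystander
- red_bottle: red sauce bottle, 57x56x195 mm, loose; origin at the centre of its underside. Bystander
- yellow_bottle: yellow sauce bottle, 57x56x195 mm, loose; origin at the centre of its underside. Bystander
- timer: red and white round dial timer, 62x62x58 mm, loose; origin at the centre of its underside. Bystander

How it is judged:
On the way, in this order (a step that is already met when the one before it is completed fails the run):
1. the spirit level is pressed down and stays shut (value of joint level_flap below 0.06 rad), for 0.3 s.
2. the knob is held pressed down with the bubble centred (value of joint foot_plunger above 0.004 m and contact force between the fingers and foot_knob above 2 N and value of joint bubble between -0.005 and 0.005 m and value of joint level_flap below 0.06 rad), for 0.3 s.
At the end, for the whole second after the job is handed in: The flap is shut (under 0.06 rad), the robot's fingers still hold the knob (over 2 N of contact) pressed down by more than 4 of its 6 mm, and the bubble's centre stays within 5 mm of the middle between the lines (all of step 2); the arm keeps its last pose, push and grip.
It fails at once if a tray, sandwich, bottle or timer is moved by more than 4 cm (distance of any of tray, sandwich, red_bottle, yellow_bottle, timer from where it was at the start of the episode above 0.04 m).
It also fails if it takes over 48 s, if anything falls off the work surface, if the arm or the gripper's body presses on something with over 40 N, if the wrist force passes 120 N, or if a joint passes its speed limit or range.

## Working session

There is one attempt and no reset: what is moved stays moved. The work goes in short steps, each a Python script; the robot and the scene stay as the last script left them, time stands still between calls to the robot, and variables do not carry over. Pictures are saved under pics/ and viewed, about 8 in all and at most 12, crops included, and the job is handed in when it is done.

```bash
mkdir -p pics; ls; python3 - <<'E'
from workcell import bot
import cv2
for n in("scene","top"):
    c=bot.read_camera(n); cv2.imwrite(f"pics/{n}0.png",cv2.resize(c["pixels"],None,fx=1.5,fy=1.5,interpolation=cv2.INTER_CUBIC))
    print(n,c["fx"],c["cx"],c["cy"],c["k1"],c["R"].round(3).tolist(),c["t"])
print(bot.current_clock(),bot.current_tool_rot())
E
```

```text
pics
scene 404.28454859606444 250.20485537487056 192.04467302573988 -0.14517365088566472 [[-0.759, -0.651, -0.002], [-0.483, 0.564, -0.67], [0.438, -0.507, -0.742]] [0.56874362 0.23843262 1.1282446 ]
top 446.0167679297784 258.864126293112 187.75824009894941 0.012454971629781167 [[-0.006, -1.0, 0.002], [-0.98, 0.006, -0.197], [0.197, -0.004, -0.98]] [0.17424566 0.58375559 1.07744338]
0.1 [ 2.59137483e+00  1.77488730e+00 -2.42054770e-03]
```

View pics/top0.png

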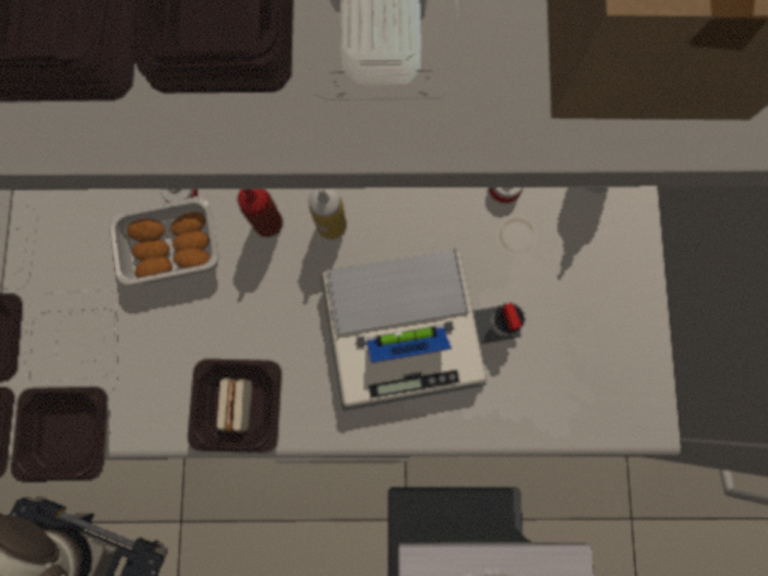

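View pics/scene0.png

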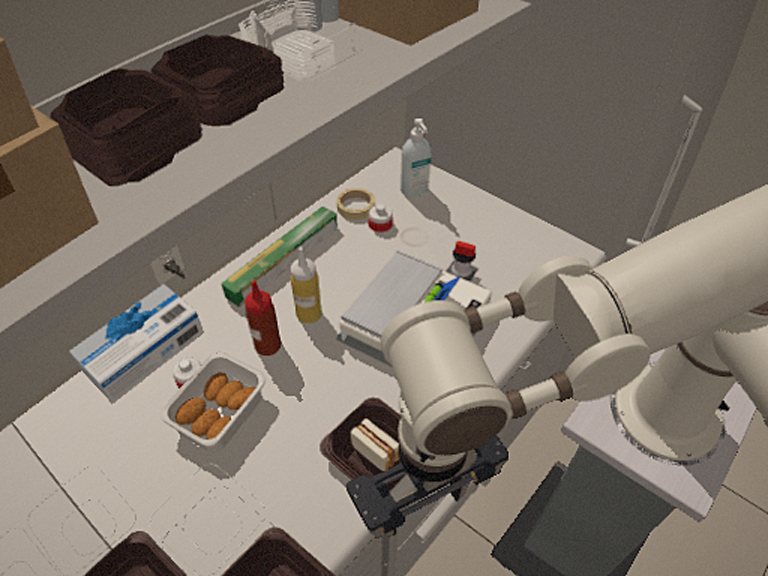

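The top view shows the scale centred near (405,335) in 1.5x pixels, with the flap at (410,345), open, and the knob at (510,318). The scale's front faces the robot. The scene view has the scale partly hidden by the arm. I'll enlarge the top crop next.

```bash
cat > h.py <<'E'
from workcell import bot
import numpy as np, cv2
from scipy.spatial.transform import Rotation as Ro
def ray(c,u,v):
    d=np.array([(u-c["cx"])/c["fx"],(v-c["cy"])/c["fy"]])
    s=d.copy()
    for _ in range(20): s=d/(1+c["k1"]*(s@s))
    return -c["R"].T@c["t"], c["R"].T@np.array([s[0],s[1],1])
def at_z(c,u,v,z):
    o,r=ray(c,u,v); return o+r*(z-o[2])/r[2]
def proj(c,X):
    p=c["R"]@np.array(X)+c["t"]; s=p[:2]/p[2]; s=s*(1+c["k1"]*(s@s))
    return np.array([c["fx"]*s[0]+c["cx"],c["fy"]*s[1]+c["cy"]])
def crop(c,x0,y0,x1,y1,f,name):
    cv2.imwrite("pics/"+name,cv2.resize(c["pixels"][y0:y1,x0:x1],None,fx=f,fy=f,interpolation=cv2.INTER_CUBIC))
def down(yaw): # tool z down, jaw axis x at yaw
    x=np.array([np.cos(yaw),np.sin(yaw),0]); z=np.array([0,0,-1.]); 
    return Ro.from_matrix(np.column_stack([x,np.cross(z,x),z])).as_rotvec()
E
python3 - <<'E'
from h import *
c=bot.read_camera("top"); crop(c,205,155,365,275,5,"crop1.png")
E
```

```text
(no output)
```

View pics/crop1.png

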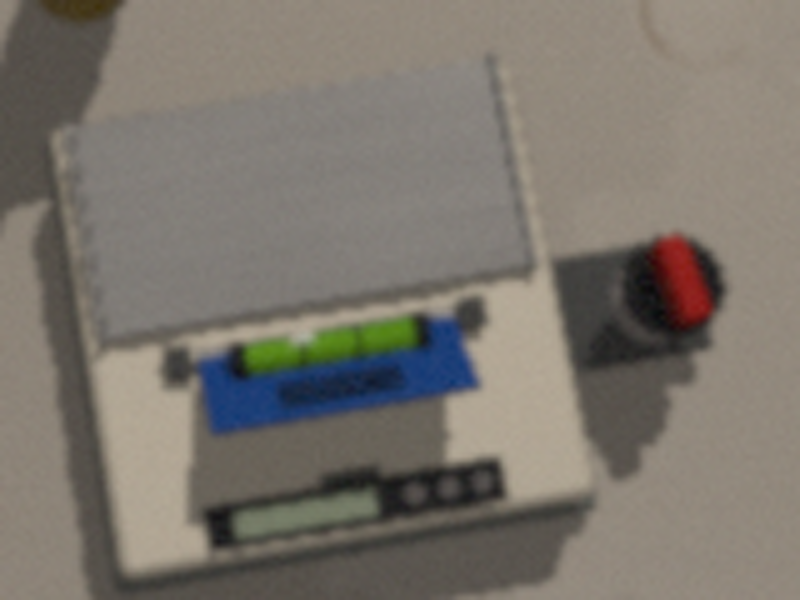

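The crop shows the hinge brackets at (178,367) and (471,315), the pad at (343,383), and the bubble at about (302,338). The bubble is well left (+) of the line pair at 303 and 358. The knob disc is at (672,288) and the bar top runs from (668,242) to (698,322).

```bash
python3 - <<'E'
from h import *
c=bot.read_camera("top")
P=lambda u,v,z: at_z(c,205+(u+.5)/5-.5,155+(v+.5)/5-.5,z)
L=P(178,367,.066);R=P(471,315,.066)
print("hinge",L.round(4),R.round(4),((L+R)/2).round(4),np.linalg.norm(L-R))
y=(L-R);yaw=np.arctan2(-y[0],y[1]);print("yaw hinge",yaw)
fl,fr,bl,br=P(122,580,.062),P(590,495,.062),P(55,133,.062),P(492,58,.062)
for n,p in zip("fl fr bl br".split(),(fl,fr,bl,br)):print(n,p.round(4))
print("len",[np.linalg.norm(a-b).round(4) for a,b in((fl,fr),(bl,br),(fl,bl),(fr,br))])
ce=(fl+fr+bl+br)/4
for a,b in((fl,fr),(bl,br)):
    d=a-b;print(np.arctan2(-d[0],d[1]))
for a,b in((fl,bl),(fr,br)):
    d=b-a;print(np.arctan2(d[1],d[0]))
print("centre",ce)
M=np.array([[np.cos(yaw),-np.sin(yaw)],[np.sin(yaw),np.cos(yaw)]])
print("knob pred",ce[:2]+M@[-.02,-.175])
print("disc",P(672,288,.078),"bar",P(683,282,.103))
a,b=P(668,242,.103),P(698,322,.103);d=a-b;print("bar yaw",np.arctan2(d[1],d[0]),np.linalg.norm(d))
# flap angle: front edge mid
a,b=P(213,432,.1),P(478,385,.1)
for th in(.8,.9,1.):
    h=(L+R)/2; f=np.array([-np.cos(yaw),-np.sin(yaw),0]);
    e=h+.066*(np.cos(th)*f+[0,0,np.sin(th)]);q=proj(c,e);q2=proj(c,h+.05*(np.cos(th)*f+[0,0,np.sin(th)]))
    print(th,(q-[205,155])*5,(q2-[205,155])*5)
print("IK",bot.inverse_kinematics([ce[0],ce[1],.2],down(yaw)))
E
```

```text
hinge [0.4816 0.2177 0.066 ] [0.5067 0.0717 0.066 ] [0.4941 0.1447 0.066 ] 0.14820239641115965
yaw hinge 0.17032652412989957
fl [0.3779 0.245  0.062 ]
fr [0.4177 0.0149 0.062 ]
bl [0.6016 0.2807 0.062 ]
br [0.6396 0.0574 0.062 ]
len [np.float64(0.2336), np.float64(0.2265), np.float64(0.2265), np.float64(0.226)]
0.1710448330167004
0.16875043783132207
0.1580958801657144
0.18935872464196177
centre [0.50920522 0.14949421 0.062     ]
knob pred [ 0.51915785 -0.02636353]
disc [ 0.51797416 -0.02689221  0.078     ] bar [ 0.51727784 -0.02771426  0.103     ]
bar yaw 0.3168890315146569 0.0411577181142725
0.8 [343.00168724 422.28047816] [337.92577308 401.27791878]
0.9 [341.40837425 411.11571124] [336.72302265 392.88383235]
1.0 [339.60975749 399.12361815] [335.37053779 383.89119405]
IK [ 5.76624385e-02  5.49974686e-02  1.73819406e+00 -4.44089210e-16
  1.34840113e+00 -1.12664086e-01]
```

Measurements agree: scale yaw is about 0.170, the hinge midpoint is (0.494, 0.145), and the knob is at about (0.518, -0.027). Next I press the flap along its arc.

```bash
python3 - <<'E'
from h import *
yaw=.170; h=np.array([.494,.1447,.066]); f=-np.array([np.cos(yaw),np.sin(yaw),0]); z=np.array([0,0,1.])
def tip(th,s=.057,dz=0):
    n=-np.sin(th)*f+np.cos(th)*z
    return h+s*(np.cos(th)*f+np.sin(th)*z)+.003*n-.010*f+[0,0,dz]
rv=down(yaw+np.pi/2)
p0=tip(.95,dz=.06)
print(p0,bot.inverse_kinematics(p0,rv))
bot.goto(p0,rv); bot.set_gripper(0,10)
bot.line_to(tip(1.0,dz=.01),max_speed=.1)
for th in(.9,.75,.6,.45,.3,.15,.03):
    bot.line_to(tip(th),max_speed=.06)
    print(th,bot.current_ee_pos().round(4),bot.current_contact_force().round(1))
bot.hold(.3)
bot.line_to(bot.current_ee_pos()+[0,0,.08]); bot.hold(.5)
print(bot.current_contact_force().round(1))
k=[.518,-.027,.16]
bot.goto(k,down(.317+np.pi/2))
bot.set_gripper(.55)
print(bot.current_joints(),bot.current_clock())
c=bot.read_camera("top"); crop(c,205,155,365,275,5,"crop2.png")
E
```

```text
[0.47358293 0.14119527 0.17410973] [ 0.04468358 -0.01809852  1.86505652  0.          1.29463466 -1.69611275]
0.9 [0.4724 0.1409 0.1133] [3.2 0.1 1.4]
0.75 [0.466  0.1398 0.1079] [3.9 0.4 4.1]
0.6 [0.4586 0.1387 0.1003] [2.9 0.3 0.9]
0.45 [0.4529 0.1378 0.0923] [-1.3  0.5  0.2]
0.3 [0.4501 0.1372 0.0849] [-0.4  0.1 -0.3]
0.15 [0.4482 0.1369 0.0769] [-0.2  0.4  0.2]
0.03 [0.4475 0.1367 0.0703] [0.5 0.1 0. ]
[-0.8 -0.5  0.5]
[-2.85446819e-01  6.14732557e-02  1.81333078e+00 -1.52854656e-05
  1.26682298e+00 -2.17309341e+00] 9.1083
```

View pics/crop2.png

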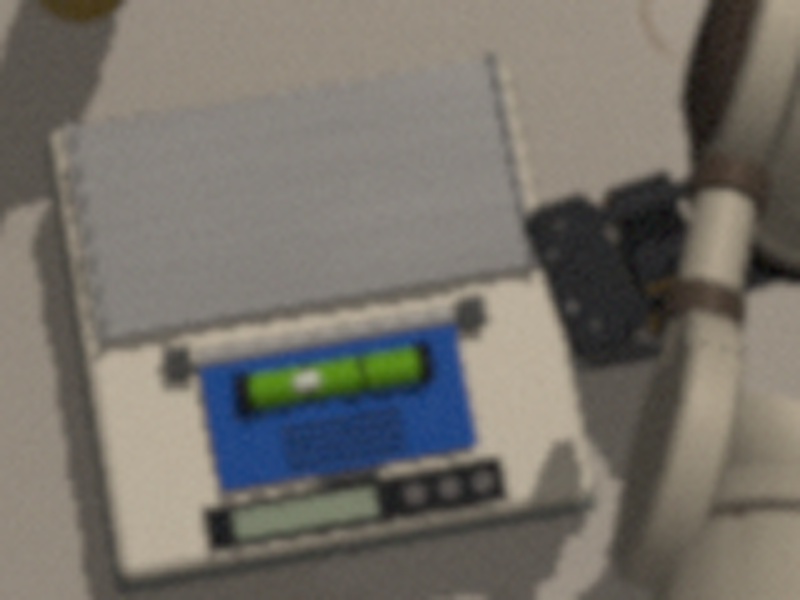

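The flap is down flat and the bubble is at about (306,380), left of the vial's middle at (333,378). I'll grip the bar and press down by force feedback.

```bash
python3 - <<'E'
from h import *
rv=down(.317+np.pi/2); F=lambda: bot.current_contact_force().round(1)
bot.line_to([.518,-.027,.081],max_speed=.08); print(F())
bot.set_gripper(0,25); print("open",bot.current_opening(),F(),bot.current_ft_torque().round(2))
z=.081
while z>.066:
    z-=.001; bot.line_to([.518,-.027,z],max_speed=.02); f=F(); print(round(z,3),bot.current_ee_pos()[2].round(4),f)
    if f[2]>14: break
bot.hold(1.5)
print(bot.current_clock(),F())
c=bot.read_camera("top"); crop(c,235,205,315,265,8,"crop3.png")
c=bot.read_camera("wrist"); cv2.imwrite("pics/w3.png",c["pixels"])
E
```

```text
[-0.5 -0.5  0.9]
open 0.17291855449016616 [-0.1 -0.3  1.4] [-0.08  0.07 -0.  ]
0.08 0.0804 [-0.1 -2.6  3.5]
0.079 0.0793 [ 0.7 -3.4  4.1]
0.078 0.0782 [ 0.7 -4.4  3.4]
0.077 0.0772 [-0.1 -6.2  4.9]
0.076 0.0763 [-1.3 -5.8  6.1]
0.075 0.0754 [-0.3 -5.9  6. ]
0.074 0.0745 [ 0.  -4.1  6.9]
0.073 0.0736 [-0.2 -4.9  7.2]
0.072 0.0729 [-0.8 -4.1  8.7]
0.071 0.0726 [-2.3 -3.9 12.1]
0.07 0.0723 [-2.8 -3.6 15.4]
15.1667 [-2.1 -4.3 15.8]
```

View pics/crop3.png

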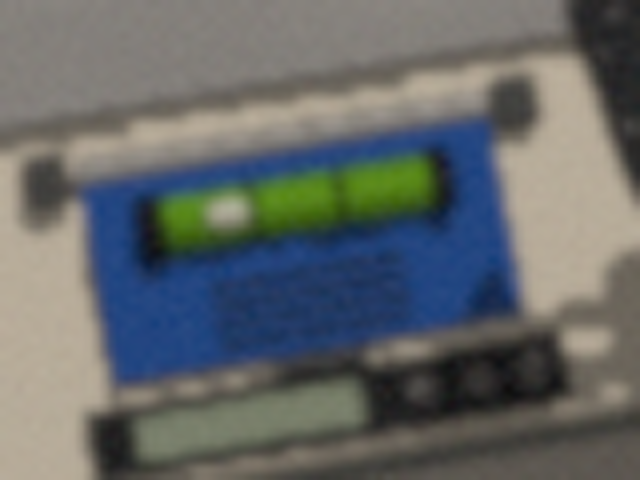

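View pics/w3.png

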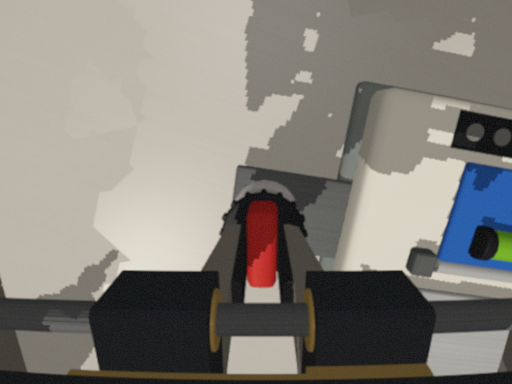

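The bubble is at (228,212). The lines are at 256 and 340, so the middle is 298 at about 3.1 px/mm. That makes it about +22 mm, needing about 1.1 rad clockwise. The wrist view confirms the bar sits between the fingers.

```bash
python3 - <<'E'
from h import *
F=lambda: bot.current_contact_force().round(1)
p=np.array([.518,-.027,.070]); yaw0=.317+np.pi/2
for d in np.arange(.2,1.01,.2):
    bot.line_to(p,rot=down(yaw0-d),max_speed=.05); f=F()
    if f[2]<11: p[2]-=.001
    if f[2]>22: p[2]+=.001
    print(round(d,2),p[2],bot.current_ee_pos().round(4),f,bot.current_ft_torque().round(2),bot.current_clock())
bot.hold(1.8)
print(bot.current_clock(),F())
c=bot.read_camera("top"); crop(c,235,205,315,265,8,"crop4.png")
E
```

```text
0.2 0.07 [ 0.5197 -0.0272  0.0723] [-3.1 -2.4 15.6] [-0.07  0.5  -0.04] 15.6167
0.4 0.07 [ 0.5197 -0.027   0.0722] [-2.1 -1.7 16.4] [-0.04  0.41 -0.05] 15.9667
0.6 0.07 [ 0.5196 -0.0267  0.0722] [-1.5 -1.8 15.8] [ 0.09  0.42 -0.02] 16.3167
0.8 0.07 [ 0.5196 -0.0265  0.0722] [-2.6 -0.6 14.9] [ 0.17  0.4  -0.06] 16.6667
1.0 0.07 [ 0.5197 -0.0264  0.0722] [-2.9  0.  16.3] [ 0.27  0.34 -0.07] 17.0167
18.8167 [-1.3  0.2 15.5]
```

View pics/crop4.png

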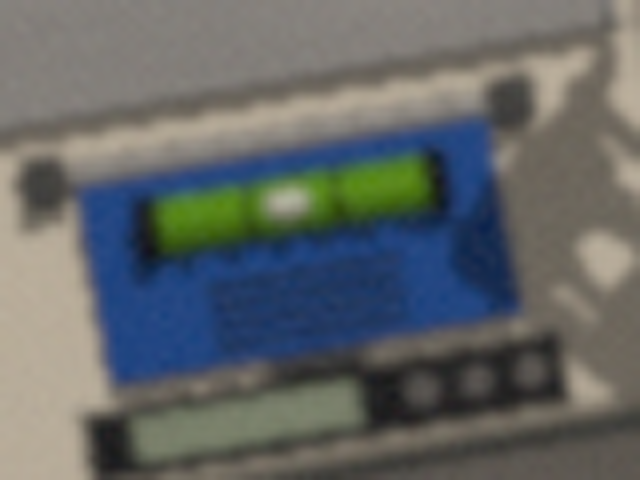

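The bubble is now at 286, with the lines at 249 and 335 (middle 292), so about +2 mm. The push of 15.5 N exceeds the 8 N needed and shows the stiff rise of the stop. I'll make a small trim and check again.

```bash
python3 - <<'E'
from h import *
bot.line_to([.518,-.027,.0695],rot=down(.317+np.pi/2-1.09),max_speed=.05)
bot.hold(2)
print(bot.current_clock(),bot.current_contact_force().round(1),bot.current_ee_pos(),bot.current_opening())
c=bot.read_camera("top"); crop(c,235,205,315,265,8,"crop5.png")
E
```

```text
21.1167 [-2.4  0.1 16.9] [ 0.51993514 -0.02638978  0.07198735] 0.17467300983310982
```

View pics/crop5.png

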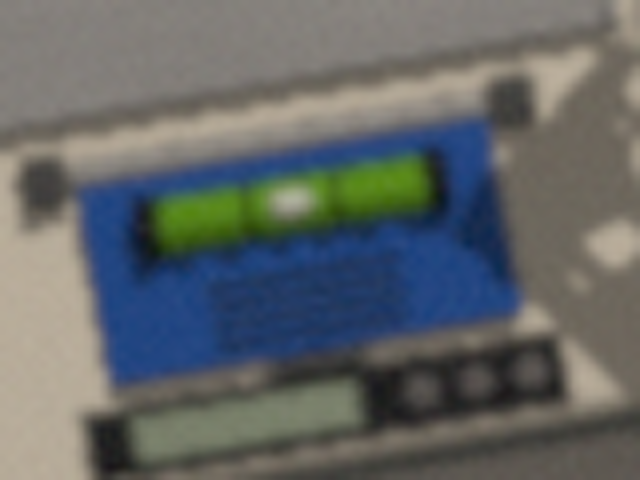

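The bubble is at 292, midway between the lines at 249 and 335, and the flap is flat. Handing in.

```bash
python3 -c "
from workcell import bot
bot.job_done()"
```

```text
the job is handed in; nothing more can be done
```

I shut the spirit level and centred the bubble with the knob held down, then handed the job in still gripping and pressing. The hand-in gave no verdict.

- **Flap:** I pressed it along its arc. The push force dropped to zero partway, and every later picture shows it lying flat. I judged this by eye and did not measure the angle.
- **Knob:** I gripped the red bar with a 25 N grip setting and pressed until the force rose stiffly at the stop. I then turned it about 1.09 rad clockwise. The plunger travel was not measured directly. At the last check the downward push was about 17 N, against the 8 N needed for fully down.
- **Bubble:** In the last picture, after 2 s of settling, it sat within about 1 mm of the middle between the lines.
- **Time:** The clock read about 21 s of the 48 s allowed.
- **Bystanders:** The arm's path stayed away from the tray, sandwich, bottles and timer, but I took no final picture of them.

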